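# Unscrew the sample jar's cap and set it in the dish

## Task

Open the amber sample jar that stands clamped on the bench: unscrew its orange cap (anticlockwise seen from above, about one and a quarter turns, so re-grip as often as you need) until the thread lets go, without wrenching it off, and lift it straight up clear of the jar. Then set the cap down upright, open end down, inside the shallow steel dish, lowering it rather than dropping it, and leave the bottles and the beaker where they stand.

Things in the scene. Friction and masses are not known exactly. Their poses are not given: they have to be found in the camera images.
- jar: amber glass sample jar, 66 mm across, fixed upright in an aluminium clamp block (96 x 96 x 14 mm, dark collar 80 mm across up to 40 mm high); neither moves. Origin on the worktop under the jar's axis, z up. Shoulder below 89 mm; a bead 38 mm across on the neck ends at 91.5 mm; mouth at 122 mm (neck 24 mm across, thread 34 mm across).
- cap_center (a point): centre, half-way up, of the orange ribbed screw cap: loose, round, 44 mm across, 44 mm high, 35 to 70 g, z up along its axis; a white bar mark along x on its top. At the start it is screwed on the jar, centre about 122 mm above the worktop, lower edge about 9 mm above the jar's bead. A light grip (10 to 15 N) turns it.
- dish_floor (a point): centre of the inner floor of a fixed shallow round steel dish, 112 mm across with a low rim 5.5 mm high; floor 3 mm above the worktop, flat out to a radius of 53 mm. A cap standing in it has its centre 22 mm above this point.
- beaker_glass_mid (a point): clear beaker 56 mm across, 70 mm high, loose; point half-way up. Bystander.
- red_bottle_mid (a point): white bottle with a red cap (the nearer of two), 56 mm across, 132 mm high, loose; point half-way up. Bystander.
- blue_bottle_mid (a point): clear bottle with a wide dark blue cap, 47 mm across, 122 mm high, loose; point half-way up. Bystander.
- cap: the same cap; origin at the centre of its open lower edge, z up. Right-hand thread, easy to turn: anticlockwise from above it rises 8 mm a turn and is free after 1.2 to 1.35 turns (7.5 to 8.5 rad) in all; further turning does no harm. 2 mm of axial play: in one grip the hand need hardly rise; let go, the cap rests on the thread where it was turned to. If lifting meets resistance it is not unscrewed.
- jar_mouth (a point): centre of the jar's mouth, 122 mm above the worktop.

How it is judged:
By the outcome, as a careful person would: the job done as asked, in the order asked, and still so for the second after the job is handed in, with the robot touching nothing.
It also fails if it takes over 72 s, if anything falls off the work surface, if the arm or the gripper's body presses on something with over 40 N, if the wrist force passes 120 N, or if a joint passes its speed limit or range.

## Robot

A 6-joint arm with a two-finger parallel gripper is mounted at the origin on a cart in front of the work surface, level with it; the furniture and walls round the work are solid. World frame = base frame: x ahead of the robot, y to its left, z up, the work surface at z = 0. Lengths are in m, angles in rad, forces in N, time in s.
With the tool pointing down it reaches from about 0.275 to 0.825 m from the base axis. Payload 4.9 kg.
Tool frame: the origin (TCP) lies at the very end of the fingers, on their centre line; the grasp point (between the pads) lies manip.grasp_offset behind it (manip.grasp_offset is the distance from the TCP to the grasp point, in m); z points along the fingers, y is the line along which they close (so a half turn about z gives the same grasp; the last joint's range is limited). The gripper opens to 85 mm and grips with 20 to 120 N. Pads are 22 mm wide; open, the fingers measure 114 mm over their backs; the gripper's body (76 mm by 85 mm) begins 54 mm behind the grasp point. The pads swing forward as they close: fully open they stand 13 mm farther back than shut.
Start: joints at [1.182, 0.326, -0.193, 1.052, 0, 1.437], TCP at [0.139, 0.532, 0.202] pointing down, gripper open.
Joint ranges: [-2.65, 2.65], [-0.97, 1.79], [-1.3, 1.35], [-1.93, 2.1], [-1.47, 1.37], [-3.14, 3.14]. Speed limits (rad/s): [2.57, 2.57, 3.14, 3.14, 3.14, 3.14].

## Interface

Orientations are given as a unit quaternion [w, x, y, z].
In Python, from bench import manip, jaws, viewer, finder gives the robot as it stands. Calls block until the motion is done:
- manip.move_to(position, orientation): joint-space move of the TCP to a pose.
- manip.line_to(position, rot=None, vel=0.15): straight line of the TCP; rot=None keeps the orientation; vel is the mean speed in m/s.
- manip.goto_joints(angles): joint-space move.
- jaws.command_gripper(opening): opening from 0.0 (shut) to 1.0 (fully open); the grip force is fixed at half the most; returns when the fingers have stopped.
- manip.dwell(seconds).
- manip.ik(position, orientation): joint angles nearest the present ones, or None.
- manip.state(): the state.
- viewer.get_image(name): name is "side" or "top"; returns the picture (480x640x3 uint8, red, green, blue); there is no depth.
- viewer.camera_model(name): a dict with "fov_y" (degrees; the focal length in pixels is half the picture's height over the tangent of half this angle, whatever the lens; pixels are square), "cx", "cy" (the principal point, pixels), "extrinsics" (4x4, takes a point from camera to world coordinates). Camera axes: x right, y up, looking along -z (the intrinsics and any distortion apply to the point x, -y, -z); pixel columns grow to the right and rows downward; lengths in m; the calibration is good to about 2 mm. A picture is of the moment at which its call begins. camera_model takes no time and is no camera call.
A pose or a line that the arm cannot do raises manip.IKError and nothing moves.
- manip.sign_off(): hands the job in; it is judged then, once.
Trained networks look in the newest picture that a camera, given by its name, has taken for a name from the list of things; names that differ only in an ending like _2 or _b are one class to them, and where a whole thing is asked for, a point or a joint stands for the part that bears it (a point fixed in the world has none). Each returns a list of dicts, best first, with "confidence" (0 to 1); they miss things now and then, are a little off and sometimes report something else, mostly with a low value. They report only what shows in the picture. A call takes as long as a camera call.
- finder.look_for(thing, camera): "centre" ([x, y, z] in m, in the coordinates of the camera as it stood for that picture, good to about 4 mm: the middle of the surface that is visible of it).
- finder.outline_of(thing, camera): "mask" (480x640 bool, what is visible of it).
The state is a dict: "time_s": time; "joint_pos": joint angles; "qd": joint speeds; "tau": joint torques, N m; "position": TCP position; "orientation": TCP orientation; "ft_force": force on the tool from outside, world axes, zero at the start; "moment": the same for the moment, N m; "opening": opening from 0.0 (shut) to 1.0 (fully open); "grasp_force": force on a finger pad.
Only numpy, scipy, OpenCV 4.12 (cv2) and the standard library are available. Lean on these libraries where they do the work, as an engineer would, in place of code of your own. Each camera call takes 0.05 s, during which the arm holds its last target. There are 200 camera calls.

## Working session

There is one attempt and no reset: what is moved stays moved. The work goes in short steps, each a Python script; the robot and the scene stay as the last script left them, time stands still between calls to the robot, and variables do not carry over. Pictures are saved under pics/ and viewed, at most 10 in all, crops included, and the job is handed in when it is done.

```bash
ls; mkdir -p pics; python3 - <<'E'
from bench import manip,jaws,viewer,finder
import cv2,numpy as np
print(manip.state(), manip.grasp_offset)
ims=[]
for n in("side","top"):
    im=viewer.get_image(n); cv2.imwrite(f"pics/{n}0.png",im[:,:,::-1])
    m=viewer.camera_model(n); print(n,{k:(np.round(v,4).tolist() if k=="extrinsics" else v) for k,v in m.items()})
    E=np.array(m["extrinsics"])
    for t in("cap_center","dish_floor","jar","jar_mouth","beaker_glass_mid","red_bottle_mid","blue_bottle_mid"):
        for r in finder.look_for(t,n)[:2]:
            c=np.array(r["centre"]); print(t,n,np.round(E[:3,:3]@c+E[:3,3],4),round(r["confidence"],2))
E
```

```text
pics
{'time_s': 0.0, 'joint_pos': array([ 1.18183019e+00,  3.26941063e-01, -1.93611418e-01,  1.05200771e+00,
       -1.86351086e-05,  1.43660171e+00]), 'qd': array([-0.0015238 ,  0.00070738, -0.00071419,  0.00098164, -0.00110282,
       -0.00062272]), 'tau': array([-2.28242634e-04, -4.43409026e+01,  2.62433767e+01,  1.56372122e-02,
       -2.34965673e-04, -7.72691948e-06]), 'position': array([0.13835613, 0.53164015, 0.20139298]), 'orientation': array([-2.19074114e-04,  1.27041467e-01,  9.91897015e-01, -8.54342266e-04]), 'ft_force': array([-0.28486361, -0.56073172,  0.26352889]), 'moment': array([-0.05678021, -0.0446049 , -0.00392527]), 'grasp_force': 0.0, 'opening': 1.0013331788886835} 0.0187
side {'fov_y': 45.1532396682857, 'cx': 316.0307954298374, 'cy': 235.6292350551259, 'extrinsics': [[0.239, 0.8174, -0.5242, 0.0669], [-0.971, 0.2042, -0.1243, -0.1942], [0.0055, 0.5387, 0.8425, 0.9716], [0.0, 0.0, 0.0, 1.0]]}
cap_center side [ 0.5112 -0.2575  0.1409] 0.97
dish_floor side [0.5064 0.1126 0.0033] 0.74
jar side [ 0.4958 -0.256   0.0387] 0.68
jar_mouth side [ 0.4936 -0.2512  0.0336] 0
[... 160 characters left out ...]
lue_bottle_mid side [ 0.7231 -0.2299  0.0865] 0.55
top {'fov_y': 48.77598820492531, 'cx': 318.4034315207749, 'cy': 233.6826001532839, 'extrinsics': [[-0.0148, 0.9913, -0.1311, 0.481], [-0.9997, -0.0125, 0.0188, -0.0522], [0.017, 0.1313, 0.9912, 1.2342], [0.0, 0.0, 0.0, 1.0]]}
cap_center top [ 0.5194 -0.2544  0.147 ] 0.96
dish_floor top [0.5073 0.1154 0.0082] 0.69
dish_floor top [ 0.7731 -0.0374  0.105 ] 0.51
jar top [ 0.516  -0.244   0.0131] 0.59
jar_mouth top [ 0.5126 -0.2393  0.0171] 0.63
beaker_glass_mid top [ 0.5821 -0.0693  0.0023] 0.59
beaker_glass_mid top [ 0.5161 -0.2437  0.0182] 0.23
red_bottle_mid top [ 0.7709 -0.0359  0.1035] 0.95
blue_bottle_mid top [ 0.7273 -0.2247  0.1246] 0.95
```

View pics/side0.png

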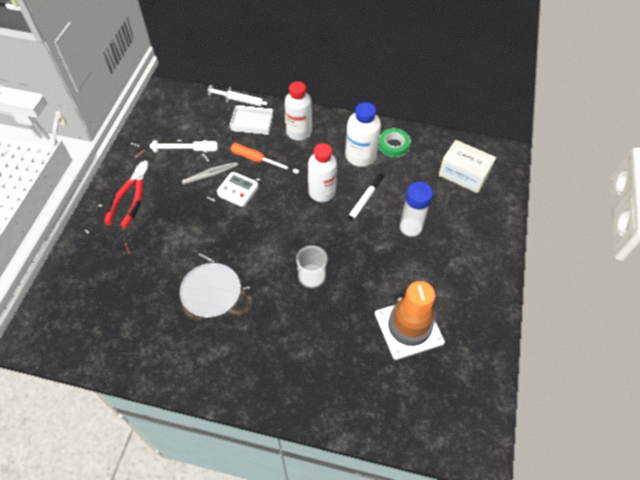

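View pics/top0.png

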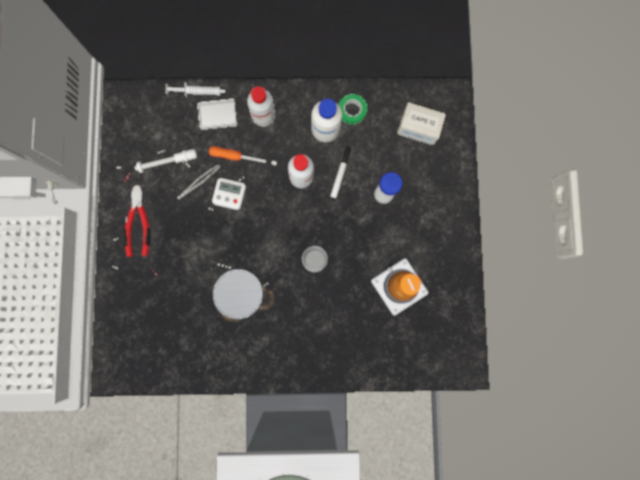

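The side view shows the orange cap at about (420,293) on the amber jar and the dish at (211,290). The top view shows the cap at (410,284) and the dish at (238,294). The beaker and bottles are at least 0.18 m from the jar. Next I fit the cap and dish silhouettes.

```bash
cat > fit.py <<'E'
from bench import manip,jaws,viewer,finder
import cv2,numpy as np
from scipy.optimize import minimize
def project(P,n):
    m=viewer.camera_model(n); E=np.array(m["extrinsics"]); f=240/np.tan(np.radians(m["fov_y"]/2))
    c=(P-E[:3,3])@E[:3,:3]
    return np.c_[m["cx"]+f*c[:,0]/-c[:,2], m["cy"]-f*c[:,1]/-c[:,2]]
def cyl(x,y,r,z0,z1):
    a=np.linspace(0,2*np.pi,60); return np.array([[x+r*np.cos(t),y+r*np.sin(t),z] for z in(z0,z1) for t in a])
def fit(masks,x0,r,z0,z1):
    def cost(p):
        s=0
        for n,m in masks.items():
            h=cv2.convexHull((project(cyl(*p,r,z0,z1),n)*16*4+32).astype(np.int32).reshape(-1,1,2))
            big=np.zeros((480*4,640*4),np.uint8); cv2.fillPoly(big,[h],1,shift=4)
            s+=np.abs(cv2.resize(big.astype(np.float32),(640,480),interpolation=cv2.INTER_AREA)-m).sum()
        return s
    x0=np.array(x0); r=minimize(cost,x0,method="Nelder-Mead",options=dict(initial_simplex=[x0,x0+[.01,0],x0+[0,.01]],xatol=2e-4,fatol=.3))
    return r.x.round(4),r.fun,sum(m.sum() for m in masks.values())
E
python3 - <<'E'
from fit import *
M={}
for t,x0,g in(("cap_center",(.52,-.255),(.022,.1,.144)),("dish_floor",(.507,.115),(.056,0,.0085)),("beaker_glass_mid",(.585,-.068),(.028,0,.07)),("blue_bottle_mid",(.727,-.227),(.0235,0,.122)),("red_bottle_mid",(.77,-.04),(.028,0,.132))):
    mm={}
    for n in("side","top"):
        if t=="cap_center" or n not in M: M[n]=viewer.get_image(n)
        o=finder.outline_of(t,n)
        if o: mm[n]=o[0]["mask"].astype(np.float32); print(t,n,o[0]["confidence"]); print(fit({n:mm[n]},x0,*g))
    print("both",fit(mm,x0,*g))
q=manip.state()["joint_pos"]
R=lambda a:[0,np.cos(a/2),np.sin(a/2),0]
for a in np.arange(-3,3.1,1): print(a,np.round(manip.ik([.518,-.256,.2],R(a)),3) if manip.ik([.518,-.256,.2],R(a)) is not None else None)
E
```

```text
cap_center side 0.93
(array([ 0.5184, -0.2619]), np.float64(41.75), np.float32(839.0))
cap_center top 0.68
(array([ 0.5187, -0.2598]), np.float64(23.8125), np.float32(420.0))
both (array([ 0.5185, -0.2617]), np.float64(87.0), np.float32(1259.0))
dish_floor side 0.66
(array([0.5054, 0.1124]), np.float64(90.9375), np.float32(2573.0))
dish_floor top 0.9
(array([0.5072, 0.1137]), np.float64(50.875), np.float32(1888.0))
both (array([0.5067, 0.1132]), np.float64(165.125), np.float32(4461.0))
beaker_glass_mid side 0.78
(array([ 0.5816, -0.0645]), np.float64(153.75), np.float32(1036.0))
beaker_glass_mid top 0.79
(array([ 0.5832, -0.0637]), np.float64(31.6875), np.float32(536.0))
both (array([ 0.5828, -0.0637]), np.float64(183.9375), np.float32(1572.0))
blue_bottle_mid side 0.71
(array([ 0.7391, -0.2314]), np.float64(65.25), np.float32(1279.0))
blue_bottle_mid top 0.61
(array([ 0.7376, -0.2318]), np.float64(78.9375), np.float32(554.0))
both (array([ 0.7389, -0.2312]), np.float64(144.9375), np.float32(1833.0))
red_bottle_mid side 0.89
(array([ 0.7743, -0.0383]), np.float64(288.0), np.float32(1384.0))
red_bottle_mid top 0.86
(array([ 0.772 , -0.0368]), np.float64(164.5), np.float32(677.0))
both (array([ 0.7742, -0.0383]), np.float64(464.5), np.float32(2061.0))
-3.0 [-0.587  0.379 -0.121  1.071  0.    -0.728]
-2.0 [-0.587  0.379 -0.121  1.071  0.    -1.728]
-1.0 [-0.587  0.379 -0.121  1.071  0.    -2.728]
0.0 [-0.587  0.379 -0.121  1.071  0.     2.555]
1.0 [-0.587  0.379 -0.121  1.071  0.     1.555]
2.0 [-0.587  0.379 -0.121  1.071  0.     0.555]
3.0 [-0.587  0.379 -0.121  1.071  0.    -0.445]
```

```bash
cat > h.py <<'E'
from bench import manip,jaws,viewer,finder
import numpy as np
def q(p,q6):
    "joints for tool down at p, with the last joint at q6"
    a=0.0
    for a in (0.,1.,2.,3.):
        j=manip.ik(list(p),[0,np.cos(a/2),np.sin(a/2),0])
        if j is not None: break
    j=np.array(j); j[5]=q6; return j
def down(p,q6):
    "orientation tool-down for q6 at p (q1 sets the yaw)"
    j0=np.array(manip.ik(list(p),[0,1,0,0])); a=j0[5]-q6
    return [0,np.cos(a/2),np.sin(a/2),0]
def show(t=""):
    s=manip.state(); print(t,"t%.1f"%s["time_s"],"p",s["position"].round(4),"q6 %.2f"%s["joint_pos"][5],"F",s["ft_force"].round(1),"M",s["moment"].round(2),"op %.3f"%s["opening"],"g %.1f"%s["grasp_force"])
E
python3 - <<'E'
from h import *
c=(.5185,-.261)
manip.goto_joints(q((*c,.21),2.9)); show("above")
manip.line_to([*c,.107],vel=.12); show("at cap")
jaws.command_gripper(.62); show("near")
jaws.command_gripper(0.3); show("grip")
manip.dwell(.2); show()
E
```

```text
above t4.5 p [ 0.5188 -0.2602  0.21  ] q6 2.90 F [ 0.3  0.  -0.9] M [ 0.   -0.03  0.03] op 1.001 g 0.0
at cap t5.5 p [ 0.5191 -0.2613  0.1078] q6 2.90 F [0.8 0.  0.3] M [ 0.03  0.02 -0.02] op 1.002 g 0.0
near t5.9 p [ 0.5186 -0.2611  0.1072] q6 2.90 F [0.3 0.2 1.3] M [ 0.02 -0.04  0.01] op 0.617 g 0.0
grip t6.2 p [ 0.5189 -0.2613  0.1076] q6 2.90 F [0.4 0.1 4.1] M [0.06 0.05 0.04] op 0.467 g 59.9
 t6.4 p [ 0.519  -0.2612  0.1075] q6 2.90 F [-0.5  0.2  6. ] M [0.1  0.04 0.01] op 0.469 g 60.0
```

```bash
python3 - <<'E'
from h import *
s=manip.state(); p0=s["position"].copy(); p0[:2]=(.5188,-.2612)
for d in (.75,1.5,2.5):
    manip.goto_joints(q(p0+[0,0,.008*d/2/np.pi],2.9-d)); show(d)
    F=manip.state()["ft_force"]
    if np.linalg.norm(F)>35: print("stop");break
E
```

```text
0.75 t7.1 p [ 0.5189 -0.2613  0.1085] q6 2.15 F [ 0.5 -0.3  4.2] M [ 0.01 -0.07  0.01] op 0.466 g 60.0
1.5 t7.9 p [ 0.5189 -0.2612  0.1095] q6 1.40 F [0.6 0.9 3.5] M [ 0.06  0.01 -0.01] op 0.464 g 60.2
2.5 t8.8 p [ 0.5187 -0.2613  0.1107] q6 0.40 F [-0.3  0.3  4.1] M [ 0.06  0.09 -0.04] op 0.471 g 60.2
```

```bash
python3 - <<'E'
from h import *
import cv2
c=np.array([.5188,-.2612]); k=.008/2/np.pi
def stroke(z,a,b):
    for d in np.linspace(a,b,4)[1:]:
        manip.goto_joints(q((*c,z+k*(a-d)),d)); show("turn")
        if np.linalg.norm(manip.state()["ft_force"])>35: raise SystemExit("force")
z=.1107
stroke(z,.4,-2.9); z+=k*3.3
jaws.command_gripper(.72); show("open")
im=viewer.get_image("side"); cv2.imwrite("pics/s1.png",cv2.resize(im[220:380,320:520,::-1],None,fx=4,fy=4)[:600])
manip.goto_joints(q((*c,z),1.0)); show("rewound")
jaws.command_gripper(.3); show("grip")
stroke(z,1.0,-2.9)
E
```

```text
turn t9.9 p [ 0.5189 -0.2612  0.1121] q6 -0.70 F [-0.6 -0.9  3.7] M [ 0.06 -0.03 -0.01] op 0.466 g 60.2
turn t10.9 p [ 0.5188 -0.2612  0.1135] q6 -1.80 F [0.6 2.  4.6] M [ 0.1   0.13 -0.02] op 0.471 g 60.3
turn t11.9 p [ 0.5188 -0.2614  0.1149] q6 -2.90 F [-0.8 -0.9  4.2] M [-0.05  0.03  0.  ] op 0.467 g 60.3
open t12.2 p [ 0.5185 -0.2609  0.1144] q6 -2.90 F [0.6 0.5 0.9] M [ 0.04 -0.03 -0.01] op 0.718 g 0.0
rewound t15.6 p [ 0.5188 -0.2612  0.1149] q6 1.00 F [-0.1 -0.1 -0.3] M [ 0.07 -0.05 -0.  ] op 0.721 g 0.0
grip t15.9 p [ 0.5192 -0.2615  0.1154] q6 1.00 F [0.  1.  4.7] M [ 0.03  0.04 -0.01] op 0.468 g 60.0
turn t17.1 p [ 0.5193 -0.2613  0.117 ] q6 -0.30 F [1.2 0.5 6.3] M [ 0.15 -0.09  0.01] op 0.467 g 60.3
turn t18.2 p [ 0.519  -0.2611  0.1186] q6 -1.60 F [1.  0.8 5.1] M [0.26 0.09 0.05] op 0.468 g 60.4
turn t19.4 p [ 0.5187 -0.2615  0.1202] q6 -2.90 F [-0.8 -0.4  5.9] M [-0.03  0.27 -0.08] op 0.465 g 60.4
```

View pics/s1.png

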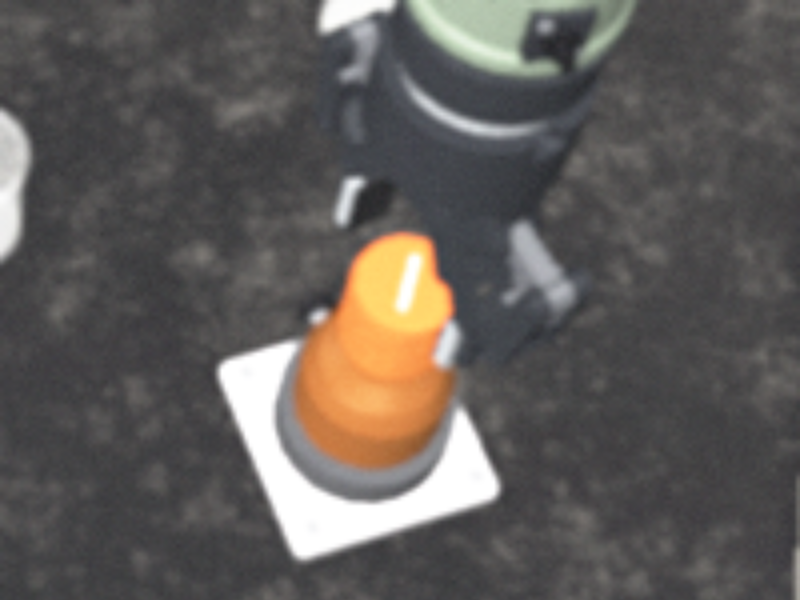

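The crop shows the cap bar, at about (408,280) in the crop, turned from "\" to "/". That matches 5.8 rad, so the cap turned with the hand. The total is now 9.7 rad, so I lift gently and watch the force.

```bash
python3 - <<'E'
from h import *
import cv2
c=np.array([.5188,-.2612])
for z in (.1225,.126,.131,.14):
    manip.line_to([*c,z],vel=.02); show("lift")
    if np.linalg.norm(manip.state()["ft_force"]-[0,0,5])>12: raise SystemExit("resist")
manip.line_to([*c,.20],vel=.08); show("up")
for n in("side","top"):
    im=viewer.get_image(n); cv2.imwrite(f"pics/{n}2.png",cv2.resize(im[180:380,320:540,::-1],None,fx=3,fy=3)[:600])
E
```

```text
lift t19.7 p [ 0.5184 -0.261   0.122 ] q6 -2.90 F [-0.1 -0.2 -0.6] M [0.01 0.08 0.  ] op 0.466 g 60.4
lift t20.0 p [ 0.5189 -0.2612  0.1261] q6 -2.90 F [-0.2  0.  -0.7] M [-0.02 -0.   -0.02] op 0.465 g 60.4
lift t20.4 p [ 0.5189 -0.2613  0.1312] q6 -2.90 F [0.2 0.1 0.2] M [ 0.04  0.02 -0.02] op 0.467 g 60.4
lift t21.0 p [ 0.5188 -0.2612  0.1401] q6 -2.90 F [-0.1  0.4 -1.5] M [ 0.  0. -0.] op 0.466 g 60.4
up t21.9 p [ 0.5185 -0.261   0.1995] q6 -2.90 F [-0.6  0.3  0.5] M [-0.04 -0.   -0.02] op 0.469 g 60.4
```

View pics/side2.png

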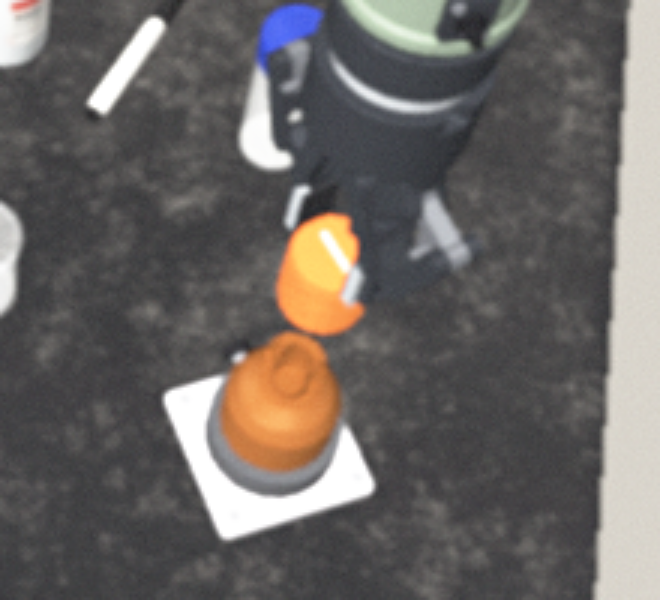

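Side crop: the cap is in the fingers at about (320,270), and the bare threaded neck shows below it at (295,365). Next I carry it to the dish.

```bash
python3 - <<'E'
from h import *
import cv2
d=np.array([.5067,.1132])
manip.goto_joints(q((*d,.2),-1.5)); show("over dish")
manip.line_to([*d,.04],vel=.1); manip.line_to([*d,.018],vel=.04)
def fz():
    v=[]
    for _ in range(6): manip.dwell(.03); v.append(manip.state()["ft_force"][2])
    return np.mean(v)
manip.dwell(.2); f0=fz(); show("f0 %.2f"%f0)
z=.017
while z>.0045:
    manip.line_to([*d,z],vel=.02); f=fz(); print("%.4f %.2f"%(z,f-f0))
    if f-f0>3: break
    z-=.001
show("down")
cv2.imwrite("pics/d.png",cv2.resize(viewer.get_image("side")[200:350,120:320,::-1],None,fx=4,fy=4))
E
```

```text
over dish t23.4 p [0.507  0.1126 0.1999] q6 -1.50 F [ 0.1 -0.9 -1.4] M [-0.05 -0.03 -0.01] op 0.464 g 60.4
f0 -0.17 t26.3 p [0.5068 0.1132 0.0181] q6 -1.50 F [-0.7 -0.6 -0. ] M [-0.01 -0.    0.  ] op 0.464 g 60.4
0.0170 -0.55
0.0160 -0.41
0.0150 -0.05
0.0140 -0.18
0.0130 -0.29
0.0120 -0.15
0.0110 5.26
down t29.4 p [0.507  0.1133 0.0116] q6 -1.50 F [-0.1  0.2  4.2] M [ 0.02  0.39 -0.  ] op 0.465 g 61.1
```

View pics/d.png

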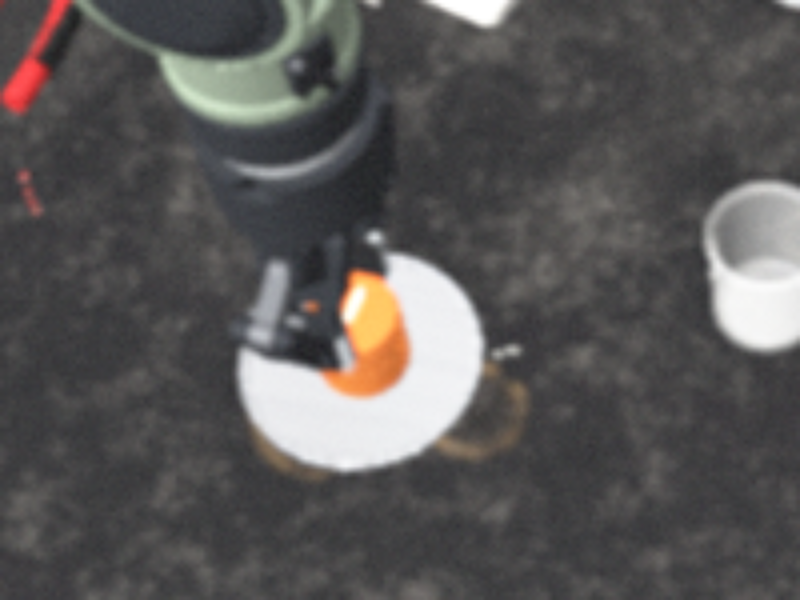

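The crop shows the cap upright in the middle of the dish, at about (370,345). It made contact at the expected height (11 mm), so I release and retreat.

```bash
python3 - <<'E'
from h import *
import cv2
jaws.command_gripper(.72); show("open")
p=manip.state()["position"]
manip.line_to([*p[:2],.09],vel=.06); manip.line_to([*p[:2],.2],vel=.15)
manip.goto_joints(q((.25,.42,.22),-1.5)); manip.dwell(.3); show("away")
cv2.imwrite("pics/e.png",viewer.get_image("side")[:,:,::-1])
E
```

```text
open t29.8 p [0.5067 0.1132 0.0109] q6 -1.50 F [ 0.6 -0.2  0.9] M [ 0.06 -0.01  0.  ] op 0.722 g 0.0
away t34.0 p [0.2506 0.4197 0.2199] q6 -1.50 F [0.5 0.1 1.1] M [0.03 0.01 0.07] op 0.718 g 0.0
```

View pics/e.png

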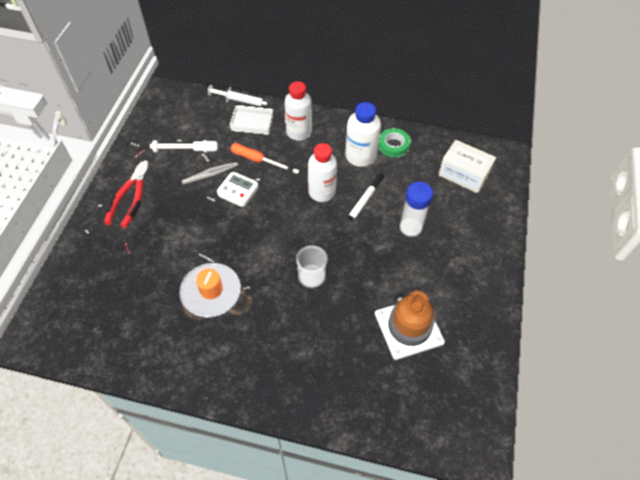

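The cap stands upright in the dish at (209,284), the jar is open at (413,315), and the bystanders haven't moved.

```bash
python3 -c "
from bench import manip
print(manip.sign_off())"
```

```text
the job is handed in; nothing more can be done
None
```

The jar is open, its cap stands upright in the steel dish, the bottles and beaker haven't moved, and the job was handed in at about 34 s of robot time.

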